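Square a packed tray into the corner of the taping fence

ROBOT

A 6-joint arm with a two-finger parallel gripper is mounted at the origin on the work surface. World frame = base frame: x ahead of the robot, y to its left, z up, the work surface at z = 0. Lengths are in m, angles in rad, forces in N, time in s.
With the tool pointing down it reaches from about 0.25 to 0.775 m from the base axis. Payload 4 kg.
Tool frame: the origin (TCP) lies on the centre line of the jaws, within the pads' length; the fingertips stand bot.tips_ahead ahead of it and the grasp point (between the pads) is the TCP (bot.tips_ahead is the distance from the TCP to the fingertips, in m); z points along the fingers, y is the line along which they close (so a half turn about z gives the same grasp; the last joint's range is limited). The gripper opens to 85 mm and grips with 20 to 120 N. Pads are 22 mm wide; open, the fingers measure 114 mm over their backs; the gripper's body (76 mm by 85 mm) begins 54 mm behind the grasp point. The pads swing forward as they close: fully open they stand 13 mm farther back than shut.
Start: joints at [1.121, 0.087, 1.371, -0, 1.684, -0.103], TCP at [0.187, 0.517, 0.25] pointing down, gripper open.
Joint ranges: [-3.1, 3.1], [-0.76, 2.03], [0.27, 2.55], [-1.08, 4.22], [0.17, 2.65], [-2.57, 2.57]. Speed limits (rad/s): [2.79, 2.79, 3.14, 3.14, 3.14, 3.14].

INTERFACE

Orientations are given as a unit quaternion [x, y, z, w].
In Python, from rig import status, capture, ticket, recognise, regions_of, mark_of, bot gives the robot as it stands.
- The arm moves only by the tool send_rows, never from a script. Its argument "targets" is a list of rows, each a list of 7 numbers: the shift along the world's x, y, z scaled (see below), then the turn, a rotation vector about the world's x, y, z scaled (see below), then the opening, from -1 (shut) to 1 (fully open). A call has 1 to 5 rows; each row shifts and turns the commanded pose from where the row before left it; what a row does not reach is not made up. The controller multiplies each number of a shift by 25 cm and each number of a turn by pi rad. A row lasts 1/10 s, in which the tool goes at most 50 mm and 8.59 degrees, less where a joint would pass 70% of its speed; a pose out of reach is approached as far as the arm can. A call with a number of a shift or a turn outside -1 to 1 is refused whole. A call with a gripper value outside its range is refused whole. The fingers move at their own pace and stop on an object; the grip force is fixed at half the most. Time passes only in rows, so rows that do not move let the fingers close. It gives the time, the measured TCP pose, the force, the opening and the grip force at its end, in the units of the state.
- status.observe(): the state, without advancing time (a new reading comes with each control period).
- capture(name): name is "scene" or "top" or "wrist"; returns a dict with "frame" (420x560x3 uint8, red, green, blue), "range_z" (420x560 float32, m along the optical axis (not along the pixel's ray), 0 where there is no reading), "vfov" (degrees; the focal length in pixels is half the picture's height over the tangent of half this angle, whatever the lens; pixels are square), "cx", "cy" (the principal point, pixels), "pose" (4x4, takes a point from camera to world coordinates). Camera axes: x right, y up, looking along -z (the intrinsics and any distortion apply to the point x, -y, -z); pixel columns grow to the right and rows downward; lengths in m; the calibration is good to about 2 mm. A picture is of the moment at which its call begins.
- ticket.job_done(): hands the job in; it is judged then, once.
Trained networks look in the newest picture that a camera, given by its name, has taken for a name from the list of things; names that differ only in an ending like _2 or _b are one class to them, and where a whole thing is asked for, a point or a joint stands for the part that bears it (a point fixed in the world has none). Each returns a list of dicts, best first, with "p" (0 to 1); they miss things now and then, are a little off and sometimes report something else, mostly with a low value. They report only what shows in the picture. A call takes as long as a camera call. They do not tell look-alikes from the thing itself.
- recognise(query, camera): "xy" ([column, row] in pixels, amid what is visible of it).
- regions_of(query, camera): "region" (420x560 bool, what is visible of it) and "xy" ([column, row] in pixels, amid what is visible of it).
- mark_of(query, camera): "xy" ([column, row] in pixels: a listed point, or the origin of a listed thing).
The state is a dict: "time_s": time; "joint_pos": joint angles; "qd": joint speeds; "joint_efforts": joint torques, N m; "ee_pos": TCP position; "orientation": TCP orientation; "wrist_force": force on the tool from outside, world axes, zero at the start; "wrist_torque": the same for the moment, N m; "grip_width": finger opening in m; "grip_force": force on a finger pad.
Only numpy, scipy, OpenCV 4.12 (cv2) and the standard library are available. Lean on these libraries where they do the work, as an engineer would, in place of code of your own. Each camera call takes 0.05 s, during which the arm holds its last target. There are 200 camera calls.

TASK

Push the cardboard tray with the two tubes lying in it along the bench until its long side is flat against the wooden fence and its end is up against the wooden stop block, fully home in that corner. Use only the fingertips or the outside of the fingers: the tray is not gripped and not lifted or tipped. Leave everything else standing where it is.

Things in the scene. Friction and masses are not known exactly. Their poses are not given: they have to be found in the camera images.
- tray: The open cardboard tray, 100 (x) by 150 (y) by 45 mm high (walls 4 mm), almost filled by two kraft tubes that lie along its length, part of it, tops 49 mm above the bench; 0.3 to 0.7 kg in all. It slides on the bench. Origin: centre of its underside; z up, y along its length (either end may be the one at the stop: the two ends and the two long sides are alike). It starts 30 to 95 mm clear of the fence, up to 0.35 rad askew to it.
- fence: The fixed wooden batten on the bench, 20 (x) by 560 (y) by 40 mm high. Origin: centre of its underside. y runs along it; the face for the tray is the one towards the robot, 10 mm from the origin on its -x side. Home tray: its origin 60 mm from the fence's origin along the fence's -x.
- stop: The fixed wooden block, 100 (x) by 40 (y) by 50 mm high, standing against the robot's side of the fence near one of its two ends (either one), axes parallel to the fence's. Origin: centre of its underside, 240 mm from the fence's origin along the fence, to the left or right, and 60 mm before it. The tray belongs against its inner side face, which looks to the middle of the fence: home, the tray's origin is 95 mm from the stop's origin along the fence.
- pot: Bystander: open aluminium glue pot, 90 mm across, 60 mm high, loose, standing where the stop block would be at the other end of the fence. Origin: centre of its underside.
- tube1: Bystander: finished tube with a grey foot and white cap, standing upright, 50 mm across, about 144 mm high, loose, to the left of the fence. Origin: centre of its underside.
- tube2: Bystander: a second such tube, to the right of the fence.
- taperoll: Bystander: roll of amber packing tape lying flat, 96 mm across, 48 mm high, loose, on the robot's side of the fence. Origin: centre of its underside.
- capbox: Bystander: small open cardboard box of grey caps, 70 (x) by 90 (y) by 40 mm high, loose, on the robot's side. Origin: centre of its underside.
- cap: Bystander: grey plastic end cap, a disc 42 mm across and 30 mm high, loose, on the robot's side. Origin: centre of its underside.
- weight: Bystander: steel weight, 44 mm across, with a 16 mm knob, 50 mm high in all, loose, on the robot's side. Origin: centre of its underside.
Things that resemble listed ones, but are neither listed nor needed, are in the scene too. Leave any turquoise look-alike of the tray alone. Leave any red look-alike of the stop alone.

How it is judged:
By the outcome, as a careful person would: the job done as asked, in the order asked, and still so for the second after the job is handed in, with the robot touching nothing.
It also fails if it takes over 64 s, if anything falls off the work surface, if the arm or the gripper's body presses on something with over 40 N, if the wrist force passes 120 N, or if a joint passes its speed limit or range.

## Working session

There is one attempt and no reset: what is moved stays moved. The work goes in short steps, Python scripts to look and compute and a tool call to move; the robot and the scene stay as the last step left them, time stands still between calls to the robot, and variables do not carry over. Pictures are saved under pics/ and viewed, at most 10 in all, crops included, and the job is handed in when it is done.

Besides the shell and the picture viewer there is one more tool, called after "Emit:" in YAML: its name, and indented under it one key for each argument. send_rows: Moves the arm, as the interface text tells. Shifts and turns lie within -1 to 1; 1 stands for 25 cm of shift or pi rad of turn. Its arguments: {"type":"object","properties":{"targets":{"type":"array","items":{"type":"array","items":{"type":"number"}}}},"required":["targets"]}

```bash
mkdir -p pics; cat > h.py <<'E'
import numpy as np, cv2
from rig import status, capture, ticket, recognise, regions_of, mark_of, bot
def world(c,us,vs,z=None):
    H,W=c["range_z"].shape; f=H/2/np.tan(np.radians(c["vfov"])/2)
    us=np.asarray(us,float);vs=np.asarray(vs,float)
    d=np.stack([(us-c["cx"])/f,-(vs-c["cy"])/f,-np.ones_like(us)],-1)
    P=np.array(c["pose"])
    if z is None:
        r=c["range_z"][vs.astype(int),us.astype(int)]
        return (d*r[...,None])@P[:3,:3].T+P[:3,3]
    w=d@P[:3,:3].T; return P[:3,3]+w*((z-P[2,3])/w[...,2])[...,None]
def save(n,c): cv2.imwrite("pics/%s.png"%n,c["frame"][...,::-1])
E
python3 - <<'E'
from h import *
print(bot.tips_ahead, {k:(v if k!='frame' and k!='range_z' else 0) for k,v in capture("top").items()})
for cam in ["top","scene"]:
    c=capture(cam); save(cam+"1",c)
    for n in ["tray","fence","stop","pot","tube1","taperoll","capbox","cap","weight"]:
        for r in regions_of(n,cam)[:3]:
            v,u=np.nonzero(r["region"]); ok=c["range_z"][v,u]>0; p=world(c,u[ok],v[ok])
            print(cam,n,round(r["p"],2),np.round(r["xy"]),np.round(np.median(p,0),3),np.round(np.percentile(p,2,0),3),np.round(np.percentile(p,98,0),3))
E
```

```text
0.019 {'frame': 0, 'range_z': 0, 'vfov': 47.75995434779066, 'cx': 272.3416120505431, 'cy': 204.49666476694813, 'pose': array([[ 0.10008133,  0.96741556, -0.23257442,  0.31071822],
       [-0.99495565,  0.09891674, -0.01669526, -0.00560547],
       [ 0.00685425,  0.23307212,  0.9724353 ,  1.12179184],
       [ 0.        ,  0.        ,  0.        ,  1.        ]])}
top tray 0.58 [141. 120.] [0.746 0.356 0.043] [0.697 0.284 0.002] [0.804 0.434 0.052]
top fence 0.94 [304. 159.] [ 0.686 -0.057  0.039] [ 0.651 -0.314  0.004] [0.729 0.214 0.044]
top stop 0.84 [202. 159.] [0.66  0.192 0.049] [ 0.614  0.17  -0.   ] [0.712 0.221 0.054]
top stop 0.74 [154. 192.] [0.57  0.299 0.049] [0.524 0.279 0.   ] [0.622 0.329 0.054]
top pot 0.87 [396. 206.] [ 0.606 -0.286  0.009] [ 0.556 -0.321  0.   ] [ 0.64  -0.237  0.062]
top tube1 0.76 [ 85. 200.] [0.527 0.419 0.115] [0.508 0.407 0.003] [0.552 0.452 0.144]
top tube1 0.75 [474. 234.] [ 0.527 -0.43   0.117] [ 0.508 -0.461  0.008] [ 0.554 -0.418  0.143]
top tube1 0.32 [303. 158.] [ 0.687 -0.051  0.039] [ 0.652 -0.31   0.003] [0.73  0.216 0.044]
top taperol
[... 1059 characters left out ...]
-0.311  0.002] [0.739 0.219 0.045]
scene pot 0.58 [183. 201.] [ 0.596 -0.287  0.028] [ 0.561 -0.323 -0.001] [ 0.647 -0.236  0.061]
scene tube1 0.78 [418. 264.] [0.552 0.43  0.099] [0.518 0.408 0.003] [0.562 0.453 0.141]
scene tube1 0.74 [148. 162.] [ 0.548 -0.431  0.087] [ 0.513 -0.462  0.001] [ 0.563 -0.418  0.14 ]
scene taperoll 0.95 [216. 158.] [ 0.377 -0.304  0.033] [ 0.328 -0.347  0.001] [ 0.418 -0.259  0.052]
scene capbox 0.69 [394. 233.] [0.424 0.333 0.025] [ 0.374  0.283 -0.001] [0.47  0.384 0.042]
scene cap 0.58 [341. 209.] [0.416 0.175 0.026] [ 0.387  0.153 -0.001] [0.43  0.195 0.034]
scene weight 0.48 [241. 178.] [ 0.417 -0.176  0.027] [ 0.396 -0.197  0.009] [ 0.431 -0.16   0.05 ]
```

View pics/top1.png

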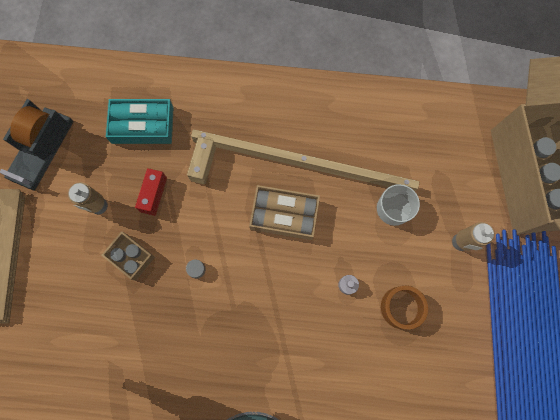

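```bash
cat >> h.py <<'E'
def rect(c,lo,hi,zmin,zmax):
    v,u=np.nonzero(c["range_z"]>0); p=world(c,u,v)
    m=((p>[lo[0],lo[1],zmin])&(p<[hi[0],hi[1],zmax])).all(1); p=p[m]
    m=cv2.minAreaRect(p[:,:2].astype(np.float32)*1000); return np.round(m[0],1),np.round(m[1],1),round(m[2],2),len(p)
def tray(cam="top"):
    c=capture(cam)
    if cam=="scene":pass
    return c
E
python3 - <<'E'
from h import *
c=capture("top"); f=cv2.resize(c["frame"][90:290,170:420],None,fx=3,fy=3); cv2.imwrite("pics/crop1.png",f[...,::-1])
print("tray",rect(c,(.49,-.12),(.635,.10),.038,.06))
print("stop",rect(c,(.59,.15),(.66,.24),.046,.06))
v,u=np.nonzero(c["range_z"]>0);p=world(c,u,v)
m=(p[:,2]>.034)&(p[:,2]<.045)&(p[:,0]>.62)&(p[:,0]<.76)&(abs(p[:,1]+.05)<.29)
q=p[m]; 
print("fence",cv2.minAreaRect(q[:,:2].astype(np.float32)*1000))
ys=[];
for y in np.arange(-.28,.14,.03):
    s=q[abs(q[:,1]-y)<.008][:,0]; ys.append((round(y,2),round(s.min(),4),round(s.max(),4)))
print(ys)
m=(p[:,2]>.046)&(p[:,2]<.06)&(p[:,0]>.59)&(p[:,0]<.76)&(p[:,1]>.15)&(p[:,1]<.24)
print(cv2.minAreaRect(p[m][:,:2].astype(np.float32)*1000))
print(status.observe())
E
```

```text
tray (array([557.2, -16.6]), array([149.9, 101.2]), 85.99, 2264)
stop (array([638.2, 198.8]), array([40.2, 47.8]), 83.51, 307)
fence ((645.9994506835938, -44.035675048828125), (558.4290771484375, 113.6372299194336), 82.41322326660156)
[(np.float64(-0.28), np.float64(0.6392), np.float64(0.6697)), (np.float64(-0.25), np.float64(0.6306), np.float64(0.6741)), (np.float64(-0.22), np.float64(0.6572), np.float64(0.6785)), (np.float64(-0.19), np.float64(0.6607), np.float64(0.6835)), (np.float64(-0.16), np.float64(0.6657), np.float64(0.6875)), (np.float64(-0.13), np.float64(0.6692), np.float64(0.6893)), (np.float64(-0.1), np.float64(0.6736), np.float64(0.6946)), (np.float64(-0.07), np.float64(0.6774), np.float64(0.6976)), (np.float64(-0.04), np.float64(0.681), np.float64(0.703)), (np.float64(-0.01), np.float64(0.6846), np.float64(0.707)), (np.float64(0.02), np.float64(0.6902), np.float64(0.7105)), (np.float64(0.05), np.float64(0.6929), np.float64(0.7156)), (np.float64(0.08), np.float64(0.6976), np.float64(0.7197)), (np.float64(0.11), np.float64(0.701), np.float64(0.7241)), (np.float64(0.14), np.float64(0.7068), np.float64(0.7288))]
((663.9573974609375, 195.17092895507812), (40.67021560668945, 100.59535217285156), 82.08567810058594)
{'time_s': 1.1, 'joint_pos': array([ 1.12094688e+00,  8.71843749e-02,  1.37067938e+00,  2.37509717e-05,
        1.68361013e+00, -1.03087294e-01]), 'qd': array([ 0.00056644, -0.00072907, -0.00020808,  0.00024793, -0.00092402,
        0.00050582]), 'joint_efforts': array([ 3.62734227e-04, -3.51744783e+01, -3.13461971e+01, -1.33067147e-04,
        6.69280671e-04, -3.46378226e-05]), 'ee_pos': array([0.18691862, 0.51728216, 0.2503599 ]), 'orientation': array([1.72512395e-01, 9.85007345e-01, 6.03517184e-05, 4.85816497e-06]), 'wrist_force': array([-0.42900872, -0.25879188, -0.43214053]), 'wrist_torque': array([ 0.02427493, -0.02363997,  0.01404793]), 'grip_force': 0.0, 'grip_width': 0.08516535474678262}
```

The top view shows the cardboard tray with kraft tubes at px (285,212), the wooden stop at (201,159), the fence from (195,133) to (417,185) and the pot at (398,206). Tray candidates are the cardboard one at (285,212) and the turquoise one at (140,120), so I choose the cardboard one. Stop candidates are the wooden one at (201,159) and the red one at (150,192), so I choose the wooden one.

View pics/crop1.png

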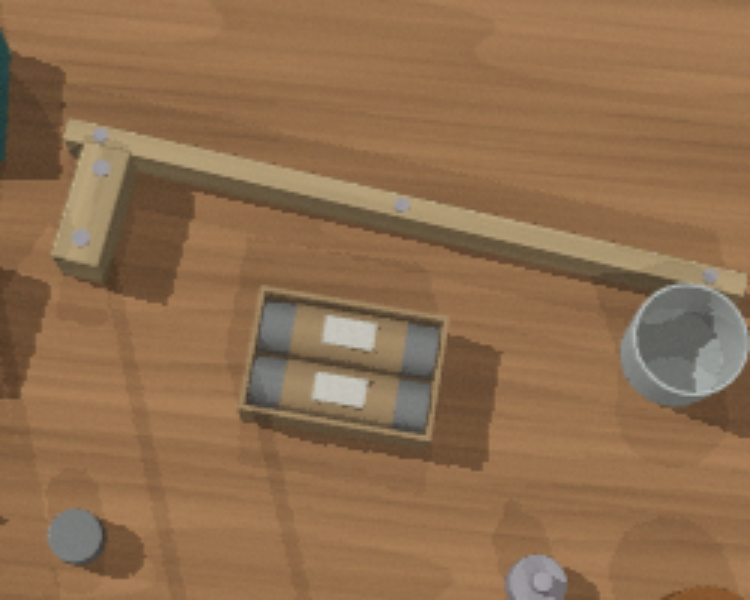

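Emit:
send_rows:
  targets:
    - [0.075,-0.14,0,0,0,0.0334,1]
    - [0.075,-0.14,0,0,0,0.0334,1]
    - [0.075,-0.14,0,0,0,0,1]
    - [0.075,-0.14,0,0,0,0,1]
    - [0.075,-0.14,0,0,0,0,1]

```text
time_s: 1.6
ee_pos: [0.2811, 0.3409, 0.2505]
orientation: [0.068, 0.998, 0.0, 0.0]
wrist_force: [0.6, -0.3, 0.0]
grip_width: 0.0853
grip_force: 0.0
```

Emit:
send_rows:
  targets:
    - [0.075,-0.14,0,0,0,0,1]
    - [0.075,-0.14,0,0,0,0,1]
    - [0.075,-0.14,0,0,0,0,1]
    - [0.075,-0.14,0,0,0,0,1]
    - [0.075,-0.14,0,0,0,0,1]

```text
time_s: 2.1
ee_pos: [0.3749, 0.1658, 0.2506]
orientation: [0.068, 0.998, 0.0, 0.0]
wrist_force: [0.5, -0.3, 0.3]
grip_width: 0.0852
grip_force: 0.0
```

Emit:
send_rows:
  targets:
    - [0.075,-0.14,0,0,0,0,1]
    - [0.075,-0.14,0,0,0,0,1]
    - [0.075,-0.14,0,0,0,0,1]
    - [0.075,-0.14,0,0,0,0,1]
    - [0.075,-0.14,0,0,0,0,1]

```text
time_s: 2.6
ee_pos: [0.4687, -0.0094, 0.2506]
orientation: [0.069, 0.998, 0.0, 0.0]
wrist_force: [0.8, 1.7, -0.5]
grip_width: 0.0855
grip_force: 0.0
```

The crop confirms it: the cardboard tray with two kraft tubes, slightly askew to the fence, with a clear path to the fence and stop. Next I descend and push towards the fence with the open fingers parallel to it.

Emit:
send_rows:
  targets:
    - [0,0,-0.168,0,0,0,1]
    - [0,0,-0.168,0,0,0,1]
    - [0,0,-0.168,0,0,0,1]
    - [0,0,-0.168,0,0,0,1]
    - [0,0,-0.168,0,0,0,1]

```text
time_s: 3.1
ee_pos: [0.4682, -0.0078, 0.0391]
orientation: [0.069, 0.998, 0.0, 0.001]
wrist_force: [1.3, -0.6, 0.3]
grip_width: 0.0854
grip_force: 0.0
```

Emit:
send_rows:
  targets:
    - [0.04,-0.0055,0,0,0,0,1]
    - [0.04,-0.0055,0,0,0,0,1]
    - [0.04,-0.0055,0,0,0,0,1]
    - [0.03,-0.0041,0,0,0,0,1]
    - [0.03,-0.0041,0,0,0,0,1]

```text
time_s: 3.6
ee_pos: [0.5141, -0.014, 0.0429]
orientation: [0.068, 0.998, -0.0, -0.0]
wrist_force: [-8.1, 0.4, 5.4]
grip_width: 0.0853
grip_force: 3.9
```

```bash
python3 - <<'E'
from h import *
c=capture("scene"); f=cv2.resize(c["frame"][110:320,130:410],None,fx=2.5,fy=2.5); cv2.imwrite("pics/s2.png",f[...,::-1])
print(status.observe()["wrist_force"])
E
```

```text
[-0.04310701  0.30136575  1.22184188]
```

View pics/s2.png

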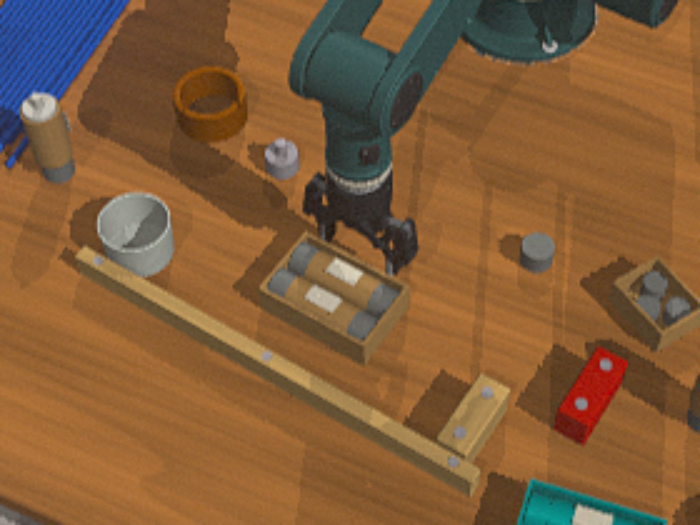

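Both fingers stand behind the tray's long side (crop px 310–410, 200–260), and the path to the fence is clear. I continue the push.

Emit:
send_rows:
  targets:
    - [0.035,-0.0048,0,0,0,0,1]
    - [0.035,-0.0048,0,0,0,0,1]
    - [0.035,-0.0048,0,0,0,0,1]
    - [0.035,-0.0048,0,0,0,0,1]
    - [0.035,-0.0048,0,0,0,0,1]

```text
time_s: 4.15
ee_pos: [0.5573, -0.0199, 0.0423]
orientation: [0.068, 0.998, -0.0, -0.0]
wrist_force: [-6.7, 0.7, 4.4]
grip_width: 0.0854
grip_force: 3.5
```

Emit:
send_rows:
  targets:
    - [0.012,-0.0016,0,0,0,0,1]
    - [0.012,-0.0016,0,0,0,0,1]
    - [0.008,-0.0011,0,0,0,0,1]
    - [0.008,-0.0011,0,0,0,0,1]
    - [0,0,0,0,0,0,1]

```text
time_s: 4.65
ee_pos: [0.5672, -0.0213, 0.042]
orientation: [0.068, 0.998, -0.0, 0.0]
wrist_force: [-5.4, 1.3, 4.1]
grip_width: 0.0853
grip_force: 2.9
```

Emit:
send_rows:
  targets:
    - [0.008,-0.0011,0,0,0,0,1]
    - [0.008,-0.0011,0,0,0,0,1]
    - [0.006,-0.0008,0,0,0,0,1]

```text
time_s: 4.95
ee_pos: [0.5722, -0.022, 0.042]
orientation: [0.068, 0.998, -0.0, -0.0]
wrist_force: [-6.4, 0.9, 5.0]
grip_width: 0.0853
grip_force: 3.6
```

```bash
python3 - <<'E'
from h import *
c=capture("top"); f=cv2.resize(c["frame"][90:290,170:420],None,fx=3,fy=3); cv2.imwrite("pics/crop3.png",f[...,::-1])
s=status.observe();print(s["wrist_force"],s["ee_pos"])
E
```

```text
[-5.94556402  0.61266142  4.61919849] [ 0.57254986 -0.02200875  0.04198187]
```

View pics/crop3.png

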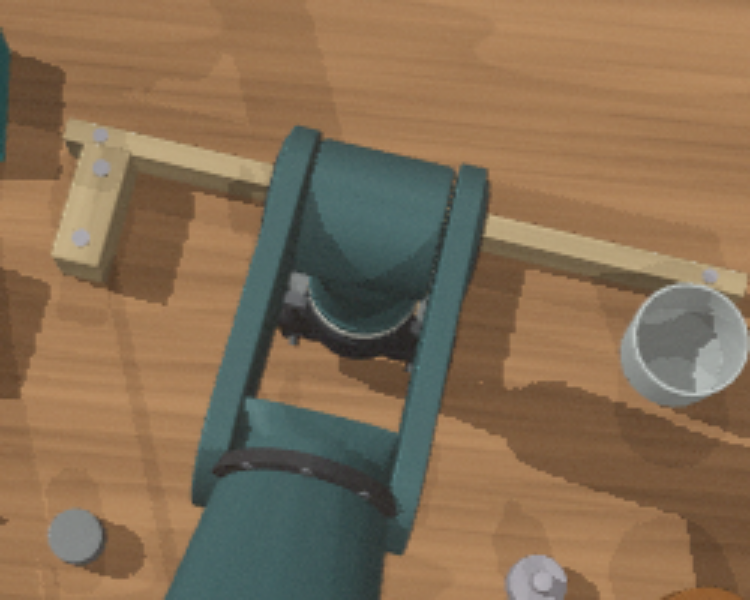

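The arm hides the tray in this view, with the fence and the pot untouched. I keep pushing in small steps until the force rises.

Emit:
send_rows:
  targets:
    - [0.008,-0.0011,0,0,0,0,1]
    - [0.008,-0.0011,0,0,0,0,1]
    - [0,0,0,0,0,0,1]

```text
time_s: 5.3
ee_pos: [0.5732, -0.0221, 0.0419]
orientation: [0.068, 0.998, 0.0, -0.004]
wrist_force: [-14.8, 1.4, 10.7]
grip_width: 0.0855
grip_force: 8.0
```

Emit:
send_rows:
  targets:
    - [0.008,-0.0011,0,0,0,0,1]
    - [0.004,-0.0005,0,0,0,0,1]

```text
time_s: 5.5
ee_pos: [0.5733, -0.0221, 0.0419]
orientation: [0.068, 0.998, 0.0, -0.008]
wrist_force: [-25.7, 2.1, 19.0]
grip_width: 0.0856
grip_force: 13.2
```

The force has risen to 26 N and the tray has stopped, so it is against the fence. I back off, rise and turn to get behind its far end.

Emit:
send_rows:
  targets:
    - [-0.08,0.011,0,0,0,0,1]
    - [-0.08,0.011,0,0,0,0,1]
    - [0,0,0.16,0,0,-0.04545,0]
    - [0,0,0.16,0,0,-0.04545,0]
    - [0,0,0.16,0,0,-0.04545,0]

```text
time_s: 6.0
ee_pos: [0.5405, -0.0177, 0.1631]
orientation: [0.282, 0.959, 0.0, 0.002]
wrist_force: [0.9, 0.4, 0.6]
grip_width: 0.0441
grip_force: 0.0
```

```bash
python3 - <<'E'
from h import *
s=status.observe();print(s["wrist_force"],s["ee_pos"],s["grip_width"],s["joint_pos"])
c=capture("scene")
v,u=np.nonzero(c["range_z"]>0); p=world(c,u,v)
n=np.array([.9906,-.1366]);t=np.array([.1366,.9906])
q=np.c_[p[:,:2]@n,p[:,:2]@t]
m=(p[:,2]>.040)&(p[:,2]<.06)&(q[:,0]>.56)&(q[:,0]<.69)&(q[:,1]>-.06)&(q[:,1]<.22)
r=regions_of("tray","scene")[0]["region"]
m=m&r[v,u]
print(len(p[m]),cv2.minAreaRect(q[m].astype(np.float32)*1000), np.percentile(q[m],[1,99],0))
E
```

```text
[0.86103856 0.41502366 0.58608811] [ 0.54045473 -0.01768188  0.16307653] 0.04412937175095631 [-1.37522808e-01  9.73197039e-02  1.53370571e+00 -7.91258536e-05
  1.50626326e+00 -1.13696532e+00]Traceback (most recent call last):
  File "<stdin>", line 10, in <module>
    return _quantile_unchecked(
        a, q, axis, out, overwrite_input, method, keepdims, weights)
    return _ureduce(a,
                    func=_quantile_ureduce_func,
    ...<5 lines>...
                    overwrite_input=overwrite_input,
                    method=method)
    r = func(a, **kwargs)
    result = _quantile(arr,
                       quantiles=q,
    ...<2 lines>...
                       out=out,
                       weights=wgt)
    slices_having_nans = np.isnan(arr[-1, ...])
                                  ~~~^^^^^^^^^
IndexError: index -1 is out of bounds for axis 0 with size 0
```

Emit:
send_rows:
  targets:
    - [0.0364,-0.0663,0,0,0,-0.0452,0]
    - [0.0364,-0.0663,0,0,0,-0.0452,0]
    - [0.0364,-0.0663,0,0,0,-0.0452,0]
    - [0.0364,-0.0663,0,0,0,-0.0452,0]

```text
time_s: 6.5
ee_pos: [0.5774, -0.0847, 0.1612]
orientation: [0.539, 0.842, 0.001, 0.002]
wrist_force: [0.7, -0.4, 0.4]
grip_width: 0.0426
grip_force: 0.0
```

Emit:
send_rows:
  targets:
    - [0.0364,-0.0663,0,0,0,-0.0452,0]
    - [0.0364,-0.0663,0,0,0,-0.0452,0]
    - [0.0364,-0.0663,0,0,0,-0.0452,0]
    - [0.0364,-0.0663,0,0,0,-0.0452,0]
    - [0,0,0,0,0,0,0]

```text
time_s: 7.0
ee_pos: [0.6138, -0.1525, 0.1607]
orientation: [0.752, 0.659, 0.001, 0.002]
wrist_force: [-0.2, 1.0, 0.6]
grip_width: 0.0429
grip_force: 0.0
```

```bash
cat >> h.py <<'E'
n=np.array([.9906,-.1366]);t=np.array([.1366,.9906])
def fit(cam):
    c=capture(cam); best=None
    for r in regions_of("tray",cam):
        v,u=np.nonzero(r["region"]&(c["range_z"]>0)); p=world(c,u,v); q=np.c_[p[:,:2]@n,p[:,:2]@t]
        m=(p[:,2]>.038)&(p[:,2]<.06)
        if m.sum()>50: print(cam,round(r["p"],2),np.round(r["xy"]),m.sum(),[np.round(x,1) for x in cv2.minAreaRect(q[m].astype(np.float32)*1000)],np.round(q[m].min(0),3),np.round(q[m].max(0),3))
    return c
E
python3 - <<'E'
from h import *
c=fit("top"); f=cv2.resize(c["frame"][90:290,170:420],None,fx=3,fy=3); cv2.imwrite("pics/crop4.png",f[...,::-1])
fit("scene")
s=status.observe();print(s["ee_pos"],s["orientation"],s["grip_width"], s["ee_pos"][:2]@n,s["ee_pos"][:2]@t)
E
```

```text
top 0.96 [142. 120.] 2079 [array([695.1, 460. ]), array([103.2, 152.1]), np.float64(13.4)] [0.63  0.376] [0.759 0.543]
top 0.9 [287. 182.] 1895 [array([631.3,  64.3]), array([138.1, 103.7]), np.float64(88.6)] [ 0.581 -0.006] [0.684 0.133]
scene 0.82 [253. 239.] 1195 [array([635.3,  59.3]), array([150.1, 103.6]), np.float64(89.4)] [ 0.584 -0.016] [0.687 0.135]
scene 0.75 [363. 330.] 1663 [array([698.1, 460.4]), array([104.8, 148.8]), np.float64(14.3)] [0.635 0.379] [0.764 0.544]
[ 0.61231238 -0.14946844  0.16059859] [7.50950819e-01 6.60358022e-01 3.31667679e-04 1.97797100e-04] 0.04231855216199594 0.6269740328333333 -0.06442156347925737
```

View pics/crop4.png

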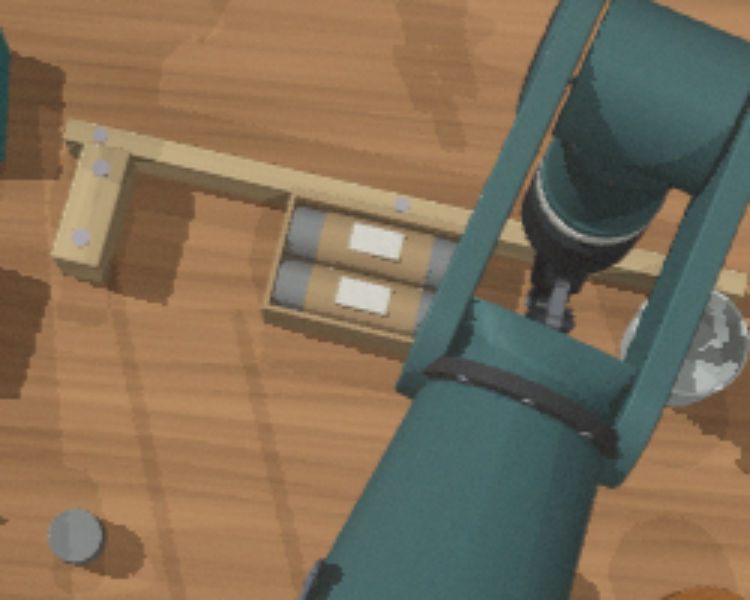

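The tray is flush with the fence and its short end is at crop px (290,200)–(265,310). The gripper is behind the right-hand end and the pot is clear. I descend and push towards the stop.

Emit:
send_rows:
  targets:
    - [0,0,-0.157,0,0,-0.003,0]
    - [0,0,-0.157,0,0,0,0]
    - [0,0,-0.157,0,0,0,0]
    - [0,0,0,0,0,0,0]
    - [0.0054,0.0396,0,0,0,0,0]

```text
time_s: 7.7
ee_pos: [0.6132, -0.1402, 0.0427]
orientation: [0.755, 0.656, -0.0, -0.0]
wrist_force: [0.8, 0.4, 0.5]
grip_width: 0.0427
grip_force: 0.0
```

Emit:
send_rows:
  targets:
    - [0.0076,0.0555,0,0,0,0,0]
    - [0.0065,0.0475,0,0,0,0,0]
    - [0.0065,0.0475,0,0,0,0,0]
    - [0.0065,0.0475,0,0,0,0,0]
    - [0.0065,0.0475,0,0,0,0,0]

```text
time_s: 8.2
ee_pos: [0.6236, -0.0803, 0.0462]
orientation: [0.755, 0.656, -0.0, 0.004]
wrist_force: [-1.2, -6.4, 3.8]
grip_width: 0.0427
grip_force: 3.5
```

```bash
python3 - <<'E'
from h import *
c=fit("scene"); s=status.observe();print(s["ee_pos"],s["wrist_force"],s["wrist_torque"], s["ee_pos"][:2]@n,s["ee_pos"][:2]@t)
E
```

```text
scene 0.93 [365. 329.] 1668 [array([698.3, 460.4]), array([104.7, 149.9]), np.float64(13.9)] [0.632 0.38 ] [0.766 0.544]
scene 0.62 [265. 244.] 1296 [array([634.7,  94.2]), array([104.8, 162.2]), np.float64(0.5)] [0.582 0.013] [0.687 0.176]
[ 0.62374081 -0.07764258  0.04548408] [-0.34356128  0.05652536 -0.38020263] [-0.0642782  -0.03449895 -0.02957976] 0.6284836205460075 0.008290258489615975
```

Emit:
send_rows:
  targets:
    - [0.0065,0.0475,0,0,0,0,0]
    - [0.0065,0.0475,0,0,0,0,0]
    - [0.0065,0.0475,0,0,0,0,0]
    - [0.0065,0.0475,0,0,0,0,0]
    - [0.0065,0.0475,0,0,0,0,0]

```text
time_s: 8.8
ee_pos: [0.6312, -0.0215, 0.0452]
orientation: [0.755, 0.656, -0.001, 0.003]
wrist_force: [-1.3, -7.5, 5.7]
grip_width: 0.0425
grip_force: 3.9
```

Emit:
send_rows:
  targets:
    - [0.0033,0.0238,0,0,0,0,0]
    - [0.0033,0.0238,0,0,0,0,0]
    - [0.0016,0.0119,0,0,0,0,0]
    - [0.0011,0.0079,0,0,0,0,0]
    - [0.0011,0.0079,0,0,0,0,0]

```text
time_s: 9.3
ee_pos: [0.6338, -0.0029, 0.0452]
orientation: [0.755, 0.656, -0.0, 0.003]
wrist_force: [-0.5, -7.5, 5.6]
grip_width: 0.0428
grip_force: 4.0
```

Emit:
send_rows:
  targets:
    - [0.0011,0.0079,0,0,0,0,0]
    - [0.0011,0.0079,0,0,0,0,0]

```text
time_s: 9.5
ee_pos: [0.6343, 0.0009, 0.0451]
orientation: [0.755, 0.656, -0.001, 0.003]
wrist_force: [-2.7, -7.6, 5.1]
grip_width: 0.0429
grip_force: 3.9
```

Emit:
send_rows:
  targets:
    - [0.0014,0.0099,0,0,0,0,0]
    - [0.0014,0.0099,0,0,0,0,0]
    - [0.0011,0.0079,0,0,0,0,0]
    - [0.0011,0.0079,0,0,0,0,0]

```text
time_s: 9.9
ee_pos: [0.6355, 0.0098, 0.0452]
orientation: [0.755, 0.656, -0.001, 0.003]
wrist_force: [-1.7, -8.4, 5.6]
grip_width: 0.0427
grip_force: 4.0
```

Emit:
send_rows:
  targets:
    - [0.0011,0.0079,0,0,0,0,0]
    - [0.0011,0.0079,0,0,0,0,0]
    - [0,0,0,0,0,0,0]

```text
time_s: 10.2
ee_pos: [0.6361, 0.0142, 0.0452]
orientation: [0.755, 0.656, -0.0, 0.003]
wrist_force: [-2.4, -7.0, 6.1]
grip_width: 0.0427
grip_force: 3.5
```

Emit:
send_rows:
  targets:
    - [0.0011,0.0079,0,0,0,0,0]
    - [0.0011,0.0079,0,0,0,0,0]
    - [0,0,0,0,0,0,0]

```text
time_s: 10.5
ee_pos: [0.6365, 0.0172, 0.0452]
orientation: [0.755, 0.656, -0.001, 0.003]
wrist_force: [-3.0, -8.9, 6.9]
grip_width: 0.0425
grip_force: 4.5
```

Emit:
send_rows:
  targets:
    - [0.0011,0.0079,0,0,0,0,0]
    - [0.0011,0.0079,0,0,0,0,0]
    - [0,0,0,0,0,0,0]

```text
time_s: 10.8
ee_pos: [0.6367, 0.0174, 0.0452]
orientation: [0.755, 0.656, -0.004, 0.005]
wrist_force: [-3.9, -16.4, 6.0]
grip_width: 0.0432
grip_force: 8.9
```

Emit:
send_rows:
  targets:
    - [0.0014,0.0099,0,0,0,0,0]
    - [0,0,0,0,0,0,0]

```text
time_s: 11.0
ee_pos: [0.6369, 0.0175, 0.0453]
orientation: [0.755, 0.655, -0.005, 0.007]
wrist_force: [-4.2, -22.3, 7.4]
grip_width: 0.0427
grip_force: 11.6
```

Emit:
send_rows:
  targets:
    - [-0.0109,-0.0792,0,0,0,0,0]
    - [-0.0109,-0.0792,0,0,0,0,0]
    - [0,0,0.16,0,0,0,1]
    - [0,0,0.16,0,0,0,1]
    - [-0.15,-0.05,0.1,0,0,0,1]

```text
time_s: 11.5
ee_pos: [0.5973, -0.0244, 0.1514]
orientation: [0.754, 0.657, 0.003, 0.002]
wrist_force: [-1.1, -0.6, 2.4]
grip_width: 0.0836
grip_force: 0.0
```

```bash
python3 - <<'E'
from h import *
c=fit("top"); f=cv2.resize(c["frame"][90:290,170:420],None,fx=3,fy=3); cv2.imwrite("pics/crop5.png",f[...,::-1])
fit("scene")
s=status.observe();print(s["ee_pos"],s["orientation"],s["wrist_force"])
E
```

```text
top 0.7 [231. 168.] 1644 [array([632.8, 190. ]), array([153.2, 105.8]), np.float64(89.2)] [0.58  0.114] [0.686 0.267]
top 0.61 [140. 121.] 2094 [array([695.1, 459.6]), array([101.7, 151.4]), np.float64(13.7)] [0.63  0.375] [0.759 0.544]
scene 0.55 [363. 332.] 1686 [array([698.3, 460.3]), array([105.2, 150. ]), np.float64(13.5)] [0.634 0.378] [0.765 0.544]
[ 0.59383299 -0.02501863  0.14908972] [0.75482056 0.65592923 0.00140101 0.00089103] [ 0.18200231 -0.55186712  0.79852236]
```

View pics/crop5.png

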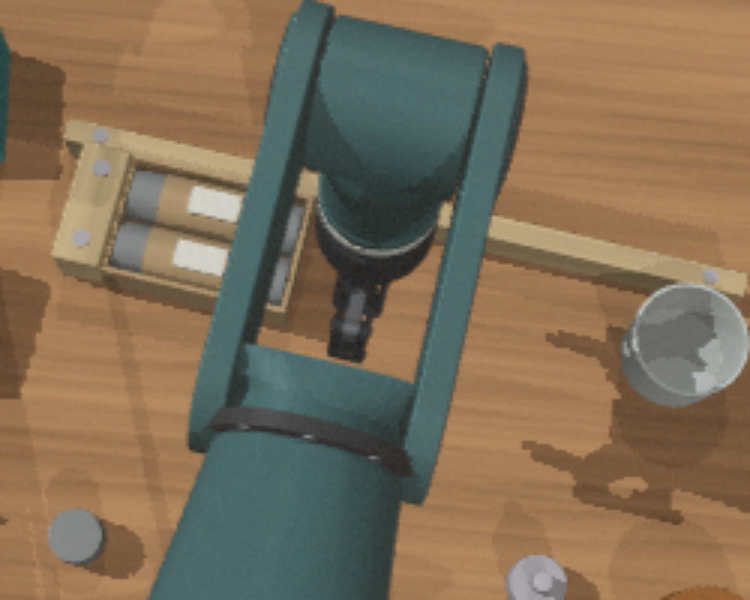

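The tray is in the corner, with its left end on the stop (crop px 125,170–105,270) and its long side on the fence. One last gentle press of the long side makes sure it is flush.

Emit:
send_rows:
  targets:
    - [-0.0124,0.0489,0,0,0,0.0455,1]
    - [-0.0124,0.0489,0,0,0,0.0455,1]
    - [-0.0124,0.0489,0,0,0,0.0455,1]
    - [-0.0124,0.0489,0,0,0,0.0455,1]
    - [-0.0124,0.0489,0,0,0,0.0455,1]

```text
time_s: 12.2
ee_pos: [0.5777, 0.037, 0.1454]
orientation: [0.475, 0.88, -0.0, -0.002]
wrist_force: [-0.9, -0.5, 0.3]
grip_width: 0.0853
grip_force: 0.0
```

Emit:
send_rows:
  targets:
    - [-0.0124,0.0489,0,0,0,0.0455,1]
    - [-0.0124,0.0489,0,0,0,0.0455,1]
    - [-0.0124,0.0489,0,0,0,0.0455,1]
    - [-0.0124,0.0489,0,0,0,0.0455,1]
    - [-0.0124,0.0489,0,0,0,0.0455,1]

```text
time_s: 12.7
ee_pos: [0.5621, 0.0981, 0.1454]
orientation: [0.137, 0.991, 0.0, -0.002]
wrist_force: [0.8, 0.5, 0.3]
grip_width: 0.0856
grip_force: 0.0
```

Emit:
send_rows:
  targets:
    - [-0.0124,0.0489,0,0,0,0.0455,1]
    - [0,0,0,0,0,0,1]

```text
time_s: 12.9
ee_pos: [0.5588, 0.111, 0.1456]
orientation: [0.068, 0.998, 0.0, -0.002]
wrist_force: [-1.0, 0.3, 0.3]
grip_width: 0.0857
grip_force: 0.0
```

Emit:
send_rows:
  targets:
    - [0,0,-0.137,0,0,0,1]
    - [0,0,-0.137,0,0,0,1]
    - [0,0,-0.137,0,0,0,1]
    - [0.048,-0.0066,0,0,0,0,1]
    - [0.048,-0.0066,0,0,0,0,1]

```text
time_s: 13.4
ee_pos: [0.5841, 0.1054, 0.0441]
orientation: [0.07, 0.998, -0.0, -0.001]
wrist_force: [0.8, -0.2, 0.4]
grip_width: 0.0855
grip_force: 0.0
```

Emit:
send_rows:
  targets:
    - [0.016,-0.0022,0,0,0,0,1]
    - [0.012,-0.0016,0,0,0,0,1]
    - [0.008,-0.0011,0,0,0,0,1]
    - [0,0,0,0,0,0,1]

```text
time_s: 13.8
ee_pos: [0.5908, 0.1047, 0.0467]
orientation: [0.069, 0.998, 0.0, -0.003]
wrist_force: [-10.1, 0.2, 4.9]
grip_width: 0.0856
grip_force: 4.9
```

Emit:
send_rows:
  targets:
    - [0.012,-0.0016,0,0,0,0,1]
    - [0.008,-0.0011,0,0,0,0,1]
    - [0,0,0,0,0,0,1]

```text
time_s: 14.1
ee_pos: [0.5911, 0.1047, 0.0466]
orientation: [0.069, 0.998, -0.0, -0.008]
wrist_force: [-23.3, 0.1, 13.0]
grip_width: 0.0855
grip_force: 11.3
```

Emit:
send_rows:
  targets:
    - [-0.1,0.0138,0,0,0,0,1]
    - [-0.1,0.0138,0,0,0,0,1]
    - [0,0,0.16,0,0,0,1]
    - [-0.1,-0.1,0.12,0,0,0,1]
    - [-0.12,-0.15,0,0,0,0,1]

```text
time_s: 14.6
ee_pos: [0.4973, 0.0486, 0.1228]
orientation: [0.068, 0.998, 0.001, 0.008]
wrist_force: [0.7, -1.5, 0.2]
grip_width: 0.0856
grip_force: 0.0
```

Emit:
send_rows:
  targets:
    - [-0.1,-0.15,0,0,0,0,1]
    - [-0.1,-0.15,0,0,0,0,1]
    - [-0.05,-0.15,0,0,0,0,1]
    - [0,-0.1,0,0,0,0,1]

```text
time_s: 15.0
ee_pos: [0.4299, -0.0917, 0.1175]
orientation: [0.07, 0.998, -0.001, 0.003]
wrist_force: [0.6, -0.5, 0.2]
grip_width: 0.0854
grip_force: 0.0
```

```bash
python3 - <<'E'
from h import *
c=fit("top"); f=cv2.resize(c["frame"][80:330,60:500],None,fx=1.8,fy=1.8); cv2.imwrite("pics/crop6.png",f[...,::-1])
fit("scene")
s=status.observe();print(s["ee_pos"],s["wrist_force"])
E
```

```text
top 0.95 [239. 169.] 2135 [array([631.6, 189.6]), array([152.5, 102.8]), np.float64(89.0)] [0.58  0.114] [0.684 0.265]
top 0.56 [139. 120.] 2078 [array([695.2, 459.9]), array([102.2, 151.2]), np.float64(13.7)] [0.629 0.376] [0.761 0.543]
top 0.17 [398. 205.] 304 [array([ 631.5, -195.9]), array([87.6, 89.9]), np.float64(34.2)] [ 0.587 -0.24 ] [ 0.684 -0.151]
scene 0.89 [291. 257.] 1295 [array([634.9, 187.9]), array([103.7, 149.9]), np.float64(0.6)] [0.583 0.113] [0.687 0.263]
scene 0.8 [364. 332.] 1681 [array([698.3, 460.6]), array([104.8, 150.2]), np.float64(14.3)] [0.631 0.379] [0.765 0.544]
[ 0.43110723 -0.08995268  0.11671809] [ 0.3097218  -0.33515196 -0.15620384]
```

View pics/crop6.png

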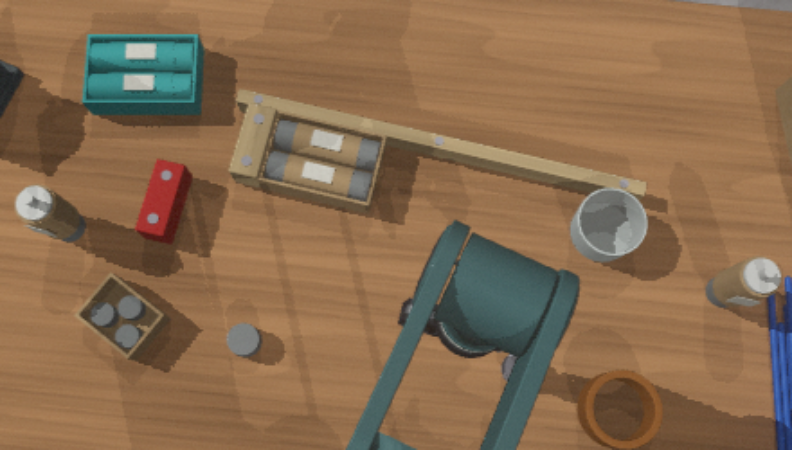

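The final view shows the tray (px 320,160) flush with the fence and against the stop, the bystanders where they were, and the arm clear of everything.

```bash
python3 -c "
from h import *
print(ticket.job_done())"
```

```text
the job is handed in; nothing more can be done
None
```

The tray is home in the corner, its long side flat on the fence and its end on the stop. The job is handed in at about 15 s of robot time, with the arm clear and no bystander touched.

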